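# Stow the measuring microscope in its strut-lid case

### The arm

A 6-joint arm with a two-finger parallel gripper is mounted at the origin on the work surface. World frame = base frame: x ahead of the robot, y to its left, z up, the work surface at z = 0. Lengths are in m, angles in rad, forces in N, time in s.
With the tool pointing down it reaches from about 0.25 to 0.725 m from the base axis. Payload 4 kg.
Tool frame: the origin (TCP) lies on the centre line of the jaws, within the pads' length; the fingertips stand 17 mm ahead of it and the grasp point (between the pads) lies 2 mm behind it; z points along the fingers, y is the line along which they close (so a half turn about z gives the same grasp; the last joint's range is limited). The gripper opens to 85 mm and grips with 20 to 120 N. Pads are 22 mm wide; open, the fingers measure 114 mm over their backs; the gripper's body (76 mm by 85 mm) begins 54 mm behind the grasp point. The pads swing forward as they close: fully open they stand 13 mm farther back than shut.
Start: joints at [-1.266, 0.241, 0.005, 1.335, 0, 1.571], TCP at [0.15, -0.477, 0.248] pointing down, gripper open.
Joint ranges: [-2.72, 2.72], [-1.05, 1.87], [-1.09, 1.28], [-1.99, 2.15], [-1.42, 1.44], [-3.14, 3.14]. Speed limits (rad/s): [2.79, 2.79, 3.14, 3.14, 3.14, 3.14].

### API

Orientations are given as a unit quaternion [x, y, z, w].
In Python, from workcell import get_obs, imaging, order gives the robot as it stands.
- The arm moves only by the tool apply_moves, never from a script. Its argument "targets" is a list that holds one entry, the list of rows, each a list of 5 numbers: the shift along the world's x, y, z in units of 40 mm (1.0 is 40 mm), then the turn about the world's z in degrees, then the gripper command: -1 is shut, 1 is fully open, values between are in proportion. In form: [[[dx, dy, dz, turn, fingers], ...]]. A call has 1 to 8 rows; each row shifts and turns the commanded pose from where the row before left it; what a row does not reach is not made up. A row lasts 1/12 s, in which the tool goes at most 41.7 mm and 7.16 degrees, less where a joint would pass 70% of its speed; a pose out of reach is approached as far as the arm can. A call is refused whole if a number of a shift passes 1 or a number of a turn 7.16, either way. A call with a gripper value outside its range is refused whole. The fingers move at their own pace and stop on an object; the grip force is fixed at half the most. Time passes only in rows, so rows that do not move let the fingers close. It gives the time, the measured TCP pose, the force, the opening and the grip force at its end, in the units of the state.
- get_obs(): the state, without advancing time (a new reading comes with each control period).
- imaging.camera(name): name is "scene" or "top" or "wrist"; returns (picture, depth): 420x560x3 uint8, blue, green, red; 420x560 float32, m along the optical axis (not along the pixel's ray), 0 where there is no reading.
- imaging.get_calibration(name): a dict with "camera_matrix" (3x3 intrinsics, pixels), "k1" (the pictures are not rectified: a ray, as slopes to the right and down, at radius r is drawn at 1 + k1 r^2 times it, then the intrinsics apply), "eye" and "rotation" of the camera in the world; the wrist camera has in their place "hand_eye" (4x4, takes a point from camera to tool coordinates, whose origin is the TCP and whose axes are the flange's). Camera axes: x right, y down, z forward; pixel columns grow to the right and rows downward; lengths in m; the calibration is good to about 2 mm. A picture is of the moment at which its call begins: read the wrist's pose just before it. get_calibration takes no time and is no camera call.
- order.job_done(): hands the job in; it is judged then, once.
The state is a dict: "clock": time; "joint_pos": joint angles; "joint_vel": joint speeds; "tau": joint torques, N m; "eef_pos": TCP position; "tool_rot": TCP orientation; "ft_force": force on the tool from outside, world axes, zero at the start; "ft_torque": the same for the moment, N m; "grip_width": finger opening in m; "grasp_force": force on a finger pad.
Only numpy, scipy, OpenCV 4.12 (cv2) and the standard library are available. Lean on these libraries where they do the work, as an engineer would, in place of code of your own. Each camera call takes 0.05 s, during which the arm holds its last target. There are 200 camera calls.

### The job

Lift the blue instrument case's lid by its black bow handle, past the balance point, so that the gas struts take over and hold it fully open by themselves. Then pick up the measuring microscope lying on the bench and lower it (do not let it drop) all the way down into its fitted blue foam pocket in the case, lying the right way round with its wide black foot in the wide end. Leave the lid standing open, and do not disturb the spare objective in the case or the bottle, blower and screwdriver on the bench.

Things in the scene. Friction and masses are not known exactly. Their poses are not given: they have to be found in the camera images.
- case: Blue case fixed to the bench, 280 (its x) x 220 (its y) x 80 mm high, 6 mm walls. Origin: centre of its underside on the bench, z up; place and yaw vary. Its lid is hinged on the top edge of its -y side (right side seen from the robot). A gas strut runs along the outside of each end wall (+x, -x), within 20 mm.
- lid (a joint): Lid angle, rad: 0 closed, 1.75 open at its stop. Plate 280 x 220 x 10 mm, 0.9 kg, opens about the case's +x axis, the handle going up and over to -y. Lifting takes 2 to 8 N at the handle. Balance point between 0.6 and 0.9 rad (varies): below, it sinks shut when let go; beyond, the damped struts swing it slowly (under 1 rad/s, 1 to 5 s) to 1.75 and hold it. At 1.05 it is surely past.
- lid_handle (a point): Middle of the black bow handle's grip bar: round, 12 mm thick, straight for 110 mm along the case's x, centre line 42 mm above the lid's top, 15 mm in from its free edge (closed: case y = +95, z = 132 mm); 205 mm from the hinge along the lid, 52 mm above the hinge plane. Axes: the lid's (x along the bar, y away from hinge, z out of the lid). The bar can pivot between gripping fingers.
- lid_hinge (a point): Middle of the lid's hinge line (case x = 0, y = -110 mm, z = 80 mm); x along the hinge.
- microscope: Measuring microscope, about 0.4 kg, 190 mm long, lying along its x, z up. Origin: under mid-length, on its support; axis 25 mm up. From x = -95 mm: black foot block 30 long, 60 wide, 50 high; cream round body 40 dia. (x -65 to +10, grip here; centre of mass x = -16); bright tube 28 dia. to +45 with small knob on top (x +28, top 49 up); black camera block 50 long, 44 wide, 50 high to +95.
- foot (a point): Centre of the microscope's foot block, 80 mm to -x of its origin and 25 mm up.
- pocket (a point): Where the microscope's origin belongs: centre of the pocket's floor, mid-case, 14 mm above the bench; axes as the case's. Foot towards -x (the robot's side). Blue foam cheeks 30 mm high, 20 thick: foot pocket 70 mm wide (x -101 to -62), camera pocket 54 wide (x 45 to 101); end blocks, 202 mm apart. From x -62 to 45 nothing stands beside it: room for fingers. Hidden until the lid opens.
- objective: Bystander: spare brass objective, 26 mm in diameter, 30 mm high, standing on the foam in the case's corner at about case x = +105, y = -80 mm. Origin: centre of its underside.
- bottle: Bystander: amber bottle, 44 mm in diameter, 100 mm high. Origin: centre of its underside.
- blower: Bystander: black rubber dust blower standing up, 60 mm in diameter, 105 mm high. Origin: centre of its underside.
- driver: Bystander: screwdriver lying on the bench, 160 mm long along its x. Origin: underside, about mid-length.
There are look-alikes about, which are no part of the job. There is more than one size of the microscope; the one meant has the size given above.

How it is judged:
By the outcome, as a careful person would: the job done as asked, in the order asked, and still so for the second after the job is handed in, with the robot touching nothing.
It also fails if it takes over 64 s, if anything falls off the work surface, if the arm or the gripper's body presses on something with over 40 N, if the wrist force passes 120 N, or if a joint passes its speed limit or range.

## Working session

There is one attempt and no reset: what is moved stays moved. The work goes in short steps, Python scripts to look and compute and a tool call to move; the robot and the scene stay as the last step left them, time stands still between calls to the robot, and variables do not carry over. Pictures are saved under pics/ and viewed, at most 10 in all, crops included, and the job is handed in when it is done.

Besides the shell and the picture viewer there is one more tool, called after ">>>" as name(argument=value, ...) on one line, values as JSON. apply_moves: Moves the arm, as the interface text tells. Its arguments: {"type":"object","properties":{"targets":{"type":"array","items":{"type":"array","items":{"type":"array","items":{"type":"number"}}}}},"required":["targets"]}

```bash
mkdir -p pics; ls; cat > h.py <<'E'
import numpy as np, cv2
from workcell import get_obs, imaging, order
from scipy.spatial.transform import Rotation as R
def cam(name):
    o=get_obs(); im,d=imaging.camera(name); c=imaging.get_calibration(name)
    K=np.array(c["camera_matrix"]);k1=c["k1"]
    if "eye" in c: e=np.array(c["eye"]);Rm=np.array(c["rotation"])
    else:
        H=np.array(c["hand_eye"]);Rt=R.from_quat(o["tool_rot"]).as_matrix()
        Rm=Rt@H[:3,:3]; e=Rt@H[:3,3]+np.array(o["eef_pos"])
    return im,d,K,k1,e,Rm
def slopes(uv,K,k1):
    uv=np.atleast_2d(np.asarray(uv,float))
    return cv2.undistortPoints(uv[:,None],K,np.array([k1,0,0,0.]))[:,0]
def onplane(uv,C,z):
    im,d,K,k1,e,Rm=C; s=slopes(uv,K,k1); r=np.c_[s,np.ones(len(s))]@Rm.T
    return e+r*((z-e[2])/r[:,2])[:,None]
def bydepth(uv,C):
    im,d,K,k1,e,Rm=C; uv=np.atleast_2d(uv); s=slopes(uv,K,k1)
    z=d[uv[:,1].astype(int),uv[:,0].astype(int)]
    return e+(np.c_[s,np.ones(len(s))]*z[:,None])@Rm.T
def cloud(C):
    h,w=C[1].shape; v,u=np.mgrid[:h,:w]; return bydepth(np.c_[u.ravel(),v.ravel()],C).reshape(h,w,3)
E
python3 - <<'E'
from h import *
a=cam("top");b=cam("scene")
cv2.imwrite("pics/top0.png",a[0]);cv2.imwrite("pics/scene0.png",b[0])
print(a[4],a[5],b[4],b[5]);print(get_obs())
E
```

```text
pics
[0.35263789 0.0840211  1.50719813] [ 0.71439856 -0.69759676  0.03528774 -0.04181196] [ 1.03265418 -0.47539557  0.99254832] [ 0.87215082  0.34025209 -0.12949924 -0.32682015]
{'clock': 0.1, 'joint_pos': array([-1.26600825e+00,  2.41330385e-01,  3.86762312e-03,  1.33525452e+00,
       -9.60209295e-06,  1.57081579e+00]), 'joint_vel': array([-0.00016585, -0.00215146,  0.00323208, -0.0015319 ,  0.00062322,
        0.00058099]), 'tau': array([ 1.10576075e-03, -3.73137724e+01,  2.53010148e+01,  1.08480459e-02,
        6.48659238e-05,  7.67740346e-06]), 'eef_pos': array([ 0.14987759, -0.47643065,  0.24750892]), 'tool_rot': array([ 9.88411505e-01,  1.51795174e-01, -1.50559816e-04, -9.48615930e-04]), 'ft_force': array([-0.35396079, -0.61345951, -0.32337493]), 'ft_torque': array([0.0055762, 0.0294582, 0.048862 ]), 'grasp_force': 0.0, 'grip_width': 0.0854052239493314}
```

```bash
sed -i 's/Rm=np.array(c\["rotation"\])/Rm=R.from_quat(c["rotation"]).as_matrix()/' h.py; python3 - <<'E'
from h import *
from scipy.spatial.transform import Rotation as R
c=imaging.get_calibration("top"); print(R.from_quat(c["rotation"]).as_matrix().round(2)); print(R.from_quat(imaging.get_calibration("scene")["rotation"]).as_matrix().round(2)); print(imaging.get_calibration("wrist"))
E
```

```text
[[ 0.02 -0.99  0.11]
 [-1.   -0.02  0.01]
 [-0.01 -0.11 -0.99]]
[[ 0.73  0.51 -0.45]
 [ 0.68 -0.55  0.48]
 [-0.   -0.66 -0.75]]
{'camera_matrix': array([[300.29040568,   0.        , 279.37677393],
       [  0.        , 300.29040568, 210.893767  ],
       [  0.        ,   0.        ,   1.        ]]), 'k1': 0.011973687436244112, 'hand_eye': array([[ 4.40765742e-04, -9.54325537e-01, -2.98768431e-01,
         7.67130721e-02],
       [ 9.99998922e-01,  2.13580034e-06,  1.46845173e-03,
        -1.68044812e-04],
       [-1.40074287e-03, -2.98768756e-01,  9.54324509e-01,
        -1.24500227e-01],
       [ 0.00000000e+00,  0.00000000e+00,  0.00000000e+00,
         1.00000000e+00]])}
```

View pics/top0.png

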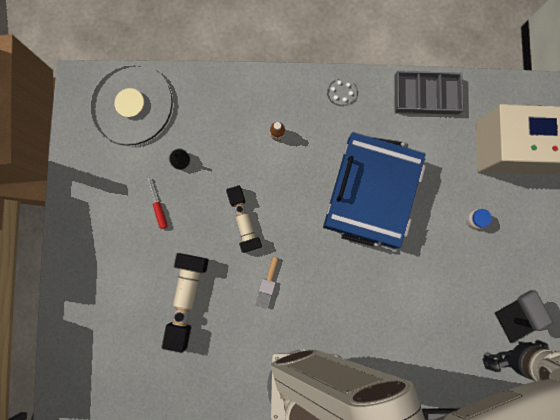

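View pics/scene0.png

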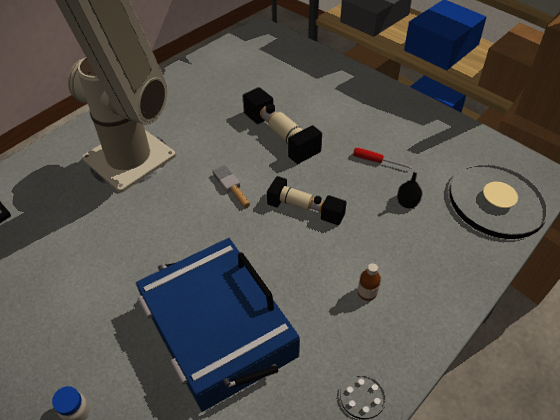

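The top view shows the blue case at (375,190) with its handle at (346,178). The two microscopes are at (184,303), the larger, and (243,219), the smaller. The bottle is at (278,130), the blower at (180,158) and the driver at (158,205). Next I measure both microscopes to see which is 190 mm long.

```bash
python3 - <<'E'
from h import *
a=cam("top"); P=cloud(a); im=a[0]
z=P[...,2]; print("bench z",np.median(z[330:400,100:150]))
for n,(u0,u1,v0,v1) in dict(big=(155,215,245,360),small=(222,266,180,258)).items():
    m=np.zeros(z.shape,np.uint8); m[v0:v1,u0:u1]=(z[v0:v1,u0:u1]>0.012)
    k,l,s,_=cv2.connectedComponentsWithStats(m); i=1+s[1:,4].argmax()
    q=P[l==i]; xy=q[:,:2].astype(np.float32); r=cv2.minAreaRect(xy)
    print(n,r,"zmax",np.percentile(q[:,2],[50,90,98]),cv2.boxPoints(r).round(3).tolist())
hsv=cv2.cvtColor(im,cv2.COLOR_BGR2HSV)
m=((z>0.075)&(z<0.105)).astype(np.uint8); m[:,:300]=0;m[:,450:]=0;m[:110]=0;m[260:]=0
k,l,s,_=cv2.connectedComponentsWithStats(m); i=1+s[1:,4].argmax(); q=P[l==i]; r=cv2.minAreaRect(q[:,:2].astype(np.float32)); print("lid",r,cv2.boxPoints(r).round(3).tolist(),np.median(q[:,2]))
m=((z>0.115)&(z<0.15)); m[:,:300]=0;m[:,450:]=0;m[:110]=0;m[260:]=0
q=P[m]; r=cv2.minAreaRect(q[:,:2].astype(np.float32)); print("handle",r,cv2.boxPoints(r).round(3).tolist(),np.median(q[:,2]),len(q))
# bystanders
for n,(u,v) in dict(bottle=(278,128),blower=(180,158),driver=(160,215)).items(): print(n,bydepth([[u,v]],a).round(3))
c=np.hstack([cv2.resize(im[240:365,145:275],None,fx=3,fy=3),cv2.resize(im[170:295,185:315],None,fx=3,fy=3)])
cv2.imwrite("pics/crop.png",c)
E
```

```text
bench z 0.002124466019872706
big ((0.2288011908531189, 0.24661985039710999), (0.2918422520160675, 0.28622299432754517), 82.85017395019531) zmax [0.06773334 0.07541931 0.07844615] [[0.0689999982714653, 0.11999999731779099], [0.3529999852180481, 0.08399999886751175], [0.3889999985694885, 0.37400001287460327], [0.10499999672174454, 0.4090000092983246]]
small ((0.4480903148651123, 0.18035994470119476), (0.25907719135284424, 0.08030188828706741), 28.04379653930664) zmax [0.04766388 0.05377452 0.05699933] [[0.3149999976158142, 0.1550000011920929], [0.3529999852180481, 0.08399999886751175], [0.5809999704360962, 0.20600000023841858], [0.5440000295639038, 0.2770000100135803]]
lid ((0.5673022270202637, -0.1883571892976761), (0.2341795414686203, 0.31194719672203064), 74.58113861083984) [[0.38600000739097595, -0.25999999046325684], [0.6869999766349792, -0.34299999475479126], [0.7490000128746033, -0.11699999868869781], [0.4480000138282776, -0.03400000184774399]] 0.09140285878297771
handle ((0.5902159214019775, -0.09311710298061371), (0.012781864032149315, 0.12273675948381424), 74.8392105102539) [[0.5289999842643738, -0.08299999684095383], [0.6480000019073486, -0.11500000208616257], [0.6510000228881836, -0.10300000011920929], [0.5329999923706055, -0.07100000232458115]] 0.13822717945825969 199
bottle [[0.734 0.095 0.096]]
blower [[0.648 0.376 0.065]]
driver [[0.484 0.435 0.028]]
```

View pics/crop.png

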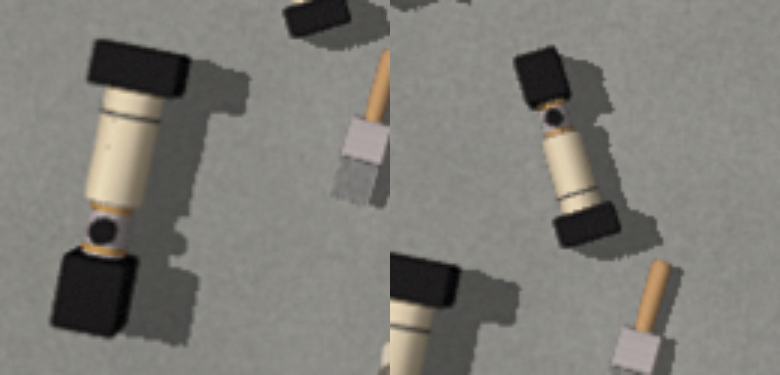

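Two candidates: the one at (184,303) has blocks about 75 mm tall, so it is oversized. The one at (243,219) has 50 mm blocks and is about 190 mm long, so it fits. Its foot, the wide block, is at (248,243) on the robot's side. I do the lid first and move above the handle.

>>> apply_moves(targets=[[[0.69,0.6,0,-2.04,1],[0.69,0.6,0,-2.04,1],[0.69,0.6,0,-2.04,1],[0.69,0.6,0,-2.04,1],[0.69,0.6,0,-2.04,1],[0.69,0.6,0,-2.04,1],[0.69,0.6,0,-2.04,1],[0.69,0.6,0,-2.04,1]]])

```text
clock: 0.82
eef_pos: [0.3717, -0.2834, 0.2482]
tool_rot: [1.0, 0.009, -0.0, -0.0]
ft_force: [1.0, -0.8, -0.5]
grip_width: 0.0852
grasp_force: 0.0
```

>>> apply_moves(targets=[[[0.69,0.6,0,-2.04,1],[0.69,0.6,0,-2.04,1],[0.69,0.6,0,-2.04,1],[0.69,0.6,0,-2.04,1],[0.69,0.6,0,-2.04,1],[0.69,0.6,0,-2.04,1],[0.69,0.6,0,-2.04,0.2],[0,0,0,0,0.2]]])

```text
clock: 1.48
eef_pos: [0.5664, -0.12, 0.2469]
tool_rot: [0.994, -0.105, 0.001, -0.004]
ft_force: [-0.5, -0.9, -0.2]
grip_width: 0.0638
grasp_force: 0.0
```

```bash
python3 - <<'E'
from h import *
a=cam("wrist"); P=cloud(a); z=P[...,2]; cv2.imwrite("pics/w1.png",a[0])
o=get_obs(); print(o["eef_pos"],R.from_quat(o["tool_rot"]).as_euler("xyz",degrees=True),o["grip_width"],o["clock"])
near=np.hypot(P[...,0]-.592,P[...,1]+.095)<.09
m=(z>0.118)&(z<0.15)&near; q=P[m]; print(len(q))
c=q[:,:2].mean(0); u,s,vt=np.linalg.svd(q[:,:2]-c); t=(q[:,:2]-c)@vt[0]; print(c,np.degrees(np.arctan2(vt[0,1],vt[0,0])),t.min(),t.max(),np.percentile(q[:,2],[50,90]), s/np.sqrt(len(q)))
print("mid",c+vt[0]*(t.min()+t.max())/2)
# small scope, top
b=cam("top"); im=b[0]; g=cv2.cvtColor(im,cv2.COLOR_BGR2HSV)[...,2]
m=np.zeros(g.shape,np.uint8); m[175:258,222:266]=(g[175:258,222:266]<38)
k,l,s,ct=cv2.connectedComponentsWithStats(m)
for i in range(1,k):
    if s[i,4]>60:
        pts=np.argwhere(l==i)[:,::-1].astype(float); w=onplane(pts,b,.05)[:,:2].astype(np.float32); print(s[i],cv2.minAreaRect(w),w.mean(0))
E
```

```text
[ 0.56411854 -0.12164981  0.24692943] [-1.79679714e+02  7.82055219e-02 -1.22613376e+01] 0.056655359426417945 1.5333
2164
[ 0.60069156 -0.09704648] 164.816797117389 -0.056267749455983174 0.06553130741691264 [0.13610052 0.1375039 ] [0.03423776 0.00334379]
mid [ 0.59622146 -0.09583339]
[227 186  18  20 245] ((0.5443345904350281, 0.21316871047019958), (0.0506197027862072, 0.04169049486517906), 17.586700439453125) [0.5448     0.21334226]
[240 237  22  15 205] ((0.4034062623977661, 0.16585761308670044), (0.029837140813469887, 0.056911222636699677), 19.841821670532227) [0.40361103 0.16530731]
```

View pics/w1.png

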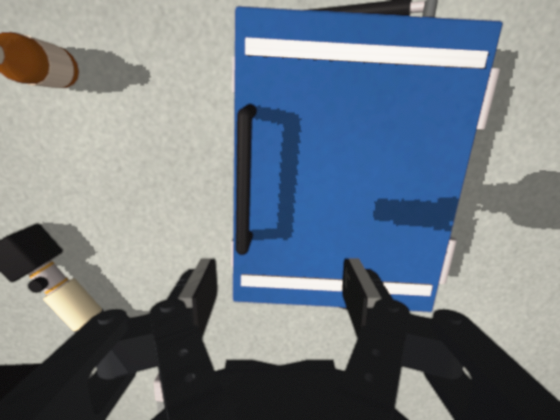

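Wrist view: the bar runs from (248,108) to (242,250) over the lid. The microscope sizes match: foot 30x57 mm, camera block 50x42 mm, 149 mm apart. I move over the bar, then down.

>>> apply_moves(targets=[[[0.38,0.33,0,-1.45,0.2],[0.37,0.33,0,-1.45,0.2],[0,0,-0.3,0,0.2],[0,0,-0.6,0,0.2],[0,0,-0.6,0,0.2],[0,0,-0.5,0,0.2],[0,0,0,0,0.2],[0,0,0,0,0.2]]])

```text
clock: 2.25
eef_pos: [0.5844, -0.1257, 0.1675]
tool_rot: [0.994, -0.112, -0.0, -0.014]
ft_force: [-0.3, 0.6, -0.7]
grip_width: 0.0511
grasp_force: 0.0
```

```bash
python3 - <<'E'
from h import *
a=cam("wrist"); P=cloud(a); z=P[...,2]
o=get_obs(); print(o["eef_pos"],R.from_quat(o["tool_rot"]).as_euler("xyz",degrees=True),o["grip_width"],o["ft_force"])
near=np.hypot(P[...,0]-.592,P[...,1]+.095)<.09
m=(z>0.122)&(z<0.145)&near; m[300:]=0; q=P[m]; print(len(q))
c=np.median(q[:,:2],0); e=np.array([np.cos(np.radians(-15.2)),np.sin(np.radians(-15.2))]); n=np.array([-e[1],e[0]]); p=o["eef_pos"][:2]
print("bar offset along case y",np.median((q[:,:2]-p)@n),np.percentile(q[:,2],[50,90]),c)
cv2.imwrite("pics/w2.png",a[0])
E
```

```text
[ 0.58575757 -0.12576948  0.16912997] [-1.78412761e+02  1.56529698e-02 -1.28256342e+01] 0.05131232415857576 [0.01452769 0.3523586  0.02885531]
2787
bar offset along case y 0.03042286191757239 [0.13585834 0.1373207 ] [ 0.62252035 -0.10311414]
```

```bash
python3 - <<'E'
from h import *
o=get_obs(); print({k:np.round(o[k],3) for k in o})
E
```

```text
{'clock': np.float64(2.3), 'joint_pos': array([-0.225,  0.478,  0.142,  1.235,  0.028,  3.141]), 'joint_vel': array([ 0.008, -0.017,  0.037, -0.002,  0.002, -0.001]), 'tau': array([-2.9000e-02, -4.6175e+01,  2.3425e+01,  5.2000e-02,  8.4000e-02,
        1.0000e-03]), 'eef_pos': array([ 0.586, -0.126,  0.169]), 'tool_rot': array([ 0.994, -0.112,  0.001, -0.014]), 'ft_force': array([0.015, 0.352, 0.029]), 'ft_torque': array([-0.035,  0.011,  0.021]), 'grasp_force': np.float64(0.0), 'grip_width': np.float64(0.051)}
```

View pics/w2.png

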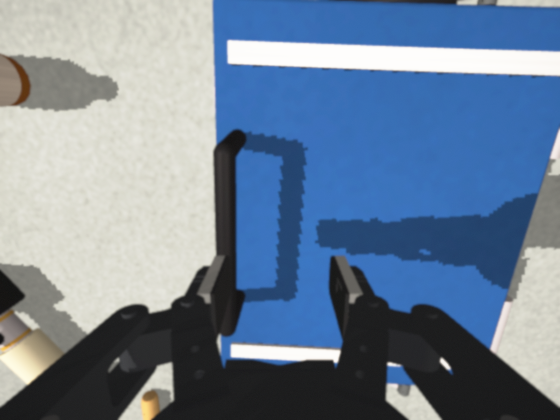

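Wrist view: the bar is at (228,230), under the left finger. Joint 6 is at its limit (3.141), so the last shift fell short. I use the half-turned grasp instead: rise, then turn +178°.

>>> apply_moves(targets=[[[0,0,0.5,3,0.2],[0,0,0.5,7.1,0.2],[0,0,0.2,7.1,0.2],[0,0,0,7.1,0.2],[0,0,0,7.1,0.2],[0,0,0,7.1,0.2],[0,0,0,7.1,0.2],[0,0,0,7.1,0.2]]])

```text
clock: 2.97
eef_pos: [0.5871, -0.1255, 0.2191]
tool_rot: [0.939, 0.344, -0.003, -0.012]
ft_force: [-0.4, 0.1, -0.3]
grip_width: 0.0512
grasp_force: 0.0
```

>>> apply_moves(targets=[[[0.1,0.4,0,7.1,0.2],[0.1,0.4,0,7.1,0.2],[0,0,0,7.1,0.2],[0,0,0,7.1,0.2],[0,0,0,7.1,0.2],[0,0,0,7.1,0.2],[0,0,0,7.1,0.2],[0,0,0,7.1,0.2]]])

```text
clock: 3.63
eef_pos: [0.5951, -0.0934, 0.219]
tool_rot: [0.662, 0.749, -0.009, -0.007]
ft_force: [-0.2, -0.3, 0.0]
grip_width: 0.0512
grasp_force: 0.0
```

>>> apply_moves(targets=[[[0,0,0,7.1,0.2],[0,0,0,7.1,0.2],[0,0,0,7.1,0.2],[0,0,0,7.1,0.2],[0,0,0,7.1,0.2],[0,0,0,7.1,0.2],[0,0,0,7.1,0.2],[0,0,0,0,0.2]]])

```text
clock: 4.3
eef_pos: [0.595, -0.0933, 0.2189]
tool_rot: [0.288, 0.958, -0.013, -0.002]
ft_force: [0.2, -0.1, 0.4]
grip_width: 0.0513
grasp_force: 0.0
```

```bash
cat > bar.py <<'E'
from h import *
a=cam("wrist"); P=cloud(a); z=P[...,2]
o=get_obs(); print(o["eef_pos"],R.from_quat(o["tool_rot"]).as_euler("xyz",degrees=True),o["grip_width"],o["joint_pos"].round(2),o["clock"])
near=np.hypot(P[...,0]-.592,P[...,1]+.095)<.08
m=(z>0.122)&(z<0.145)&near; q=P[m]; print(len(q))
if len(q)>50:
    e=np.array([np.cos(np.radians(-15.2)),np.sin(np.radians(-15.2))]); n=np.array([-e[1],e[0]]); p=o["eef_pos"][:2]
    t=(q[:,:2]-p)@e; print("bar offset along case y",np.median((q[:,:2]-p)@n),np.percentile(q[:,2],[50,90]),t.min(),t.max())
cv2.imwrite("pics/bar.png",a[0])
E
python3 bar.py
```

```text
[ 0.59496488 -0.09327461  0.21863251] [-178.49170259    0.20849085  146.29626684] 0.05123468086027742 [-0.14  0.46  0.25  1.37 -0.03  0.44] 4.35
2490
bar offset along case y -0.00039526053482100284 [0.136387   0.13764719] -0.061836041509096766 0.05895026051582123
```

>>> apply_moves(targets=[[[0,0,0,6.2,0.2],[0,0,0,6.2,0.2],[0,0,-0.2,6.2,0.2],[0,0,-0.6,0,0.2],[0,0,-0.7,0,0.2],[0,0,-0.5,0,0.2],[0,0,-0.2,0,0.2],[0,0,0,0,0.2]]])

```text
clock: 5.02
eef_pos: [0.5931, -0.0929, 0.1268]
tool_rot: [0.131, 0.991, -0.014, -0.004]
ft_force: [-0.9, -0.0, 0.3]
grip_width: 0.0512
grasp_force: 0.0
```

>>> apply_moves(targets=[[[0,0,0,0,-1],[0,0,0,0,-1],[0,0,0,0,-1],[0,0,0,0,-1],[0,0,0,0,-1],[0,0,0,0,-1],[0,0,0,0,-1]]])

```text
clock: 5.6
eef_pos: [0.5952, -0.0948, 0.1304]
tool_rot: [0.131, 0.991, -0.016, 0.0]
ft_force: [-0.7, -4.9, 3.2]
grip_width: 0.0099
grasp_force: 58.5
```

```bash
python3 - <<'E'
from h import *
o=get_obs(); print(o["eef_pos"],R.from_quat(o["tool_rot"]).as_euler("xyz",degrees=True),o["grip_width"],o["grasp_force"],o["ft_force"],o["clock"])
r=.2115;t0=.2483;N=22; th=np.linspace(0,1.2,N+1)+t0
y=r*np.cos(th);z=r*np.sin(th); n=np.array([.262,.965])
d=np.c_[np.diff(y)[:,None]*n,np.diff(z)]/.04; print(d.round(3).tolist())
E
```

```text
[ 0.59523817 -0.09477251  0.13035384] [-178.23951701    0.24412901  164.97370404] 0.009924252605689498 58.47834885120392 [-0.72072878 -4.8891514   3.21944903] 5.6
[[-0.021, -0.076, 0.277], [-0.024, -0.09, 0.273], [-0.028, -0.104, 0.267], [-0.032, -0.118, 0.261], [-0.036, -0.132, 0.254], [-0.039, -0.145, 0.246], [-0.043, -0.158, 0.238], [-0.046, -0.17, 0.228], [-0.049, -0.182, 0.218], [-0.052, -0.193, 0.208], [-0.055, -0.204, 0.197], [-0.058, -0.214, 0.185], [-0.061, -0.223, 0.172], [-0.063, -0.232, 0.16], [-0.065, -0.24, 0.146], [-0.067, -0.247, 0.132], [-0.069, -0.254, 0.118], [-0.07, -0.26, 0.104], [-0.072, -0.265, 0.089], [-0.073, -0.269, 0.074], [-0.074, -0.272, 0.059], [-0.075, -0.275, 0.043]]
```

The bar is gripped at 58 N. Now I lift along the arc.

>>> apply_moves(targets=[[[-0.021,-0.076,0.277,0,-1],[-0.024,-0.09,0.273,0,-1],[-0.028,-0.104,0.267,0,-1],[-0.032,-0.118,0.261,0,-1],[-0.036,-0.132,0.254,0,-1],[-0.039,-0.145,0.246,0,-1],[-0.043,-0.158,0.238,0,-1],[-0.046,-0.17,0.228,0,-1]]])

```text
clock: 6.27
eef_pos: [0.5851, -0.1318, 0.2111]
tool_rot: [0.13, 0.991, -0.012, 0.0]
ft_force: [5.9, 1.8, -5.5]
grip_width: 0.0101
grasp_force: 58.3
```

```bash
python3 - <<'E'
from h import *
o=get_obs(); p=o["eef_pos"]; print(p,o["grip_width"],o["grasp_force"],o["ft_force"],o["joint_pos"].round(2))
print("exp",np.array([.5952,-.0948,.1304])+.04*np.array([-.269,-.993,2.044]))
E
```

```text
[ 0.5850933  -0.13184095  0.21109642] 0.01010625617080366 58.307620882987976 [ 5.94401367  1.78769432 -5.466434  ] [-0.21  0.45  0.22  1.33 -0.02  0.05]
exp [ 0.58444 -0.13452  0.21216]
```

Tracking is good and forces are low, so I continue.

>>> apply_moves(targets=[[[-0.049,-0.182,0.218,0,-1],[-0.052,-0.193,0.208,0,-1],[-0.055,-0.204,0.197,0,-1],[-0.058,-0.214,0.185,0,-1],[-0.061,-0.223,0.172,0,-1],[-0.063,-0.232,0.16,0,-1],[-0.065,-0.24,0.146,0,-1],[-0.067,-0.247,0.132,0,-1]]])

```text
clock: 6.93
eef_pos: [0.567, -0.1986, 0.2708]
tool_rot: [0.128, 0.992, -0.01, 0.002]
ft_force: [2.8, 8.9, 7.5]
grip_width: 0.0097
grasp_force: 58.4
```

>>> apply_moves(targets=[[[-0.069,-0.254,0.118,0,-1],[-0.07,-0.26,0.104,0,-1],[-0.072,-0.265,0.089,0,-1],[-0.073,-0.269,0.074,0,-1],[-0.074,-0.272,0.059,0,-1],[-0.037,-0.137,0.02,0,-1]]])

```text
clock: 7.43
eef_pos: [0.5505, -0.2597, 0.2914]
tool_rot: [0.13, 0.991, -0.013, 0.003]
ft_force: [-1.2, 4.1, 17.1]
grip_width: 0.0098
grasp_force: 64.6
```

```bash
python3 - <<'E'
from h import *
o=get_obs(); p=o["eef_pos"]; print(p,o["grip_width"],o["grasp_force"],o["ft_force"],o["joint_pos"].round(2))
s=cam("scene"); cv2.imwrite("pics/s1.png",s[0])
E
```

```text
[ 0.55053306 -0.25966094  0.29138606] 0.009776376269155064 64.64827179908752 [-1.23205503  4.14136299 17.14098913] [-0.43  0.44  0.41  1.52 -0.02 -0.17]
```

View pics/s1.png

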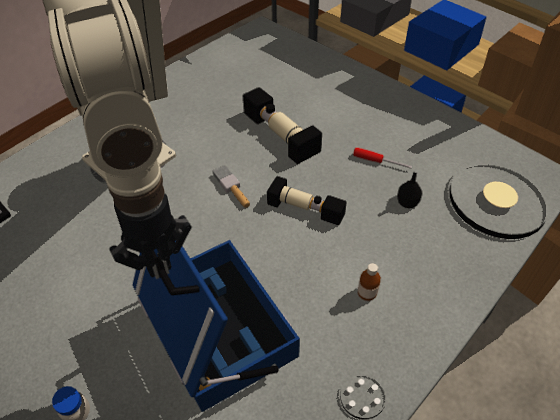

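The lid is about 1.15–1.2 rad open, with the case interior visible at (230,300). I release and rise.

>>> apply_moves(targets=[[[0,-0.05,0,0,-0.3],[0,-0.05,0.1,0,-0.3],[0,0,0.6,0,-0.3],[0,0,0.9,0,-0.3],[0,0.2,0.8,0,-0.3],[0,0.8,0.3,0,0],[0,0.9,0,0,0.5],[0,0.9,0,0,1]]])

```text
clock: 8.15
eef_pos: [0.549, -0.1517, 0.3949]
tool_rot: [0.131, 0.991, -0.014, -0.0]
ft_force: [0.2, 1.2, 0.3]
grip_width: 0.0656
grasp_force: 0.0
```

```bash
python3 - <<'E'
from h import *
o=get_obs(); p=o["eef_pos"]; print(p,R.from_quat(o["tool_rot"]).as_euler("xyz",degrees=True),o["grip_width"],o["ft_force"],o["joint_pos"].round(2))
b=cam("top"); P=cloud(b); print(b[2][0,0])
E
```

```text
[ 0.54899777 -0.15171299  0.39486358] [-1.78425466e+02  1.51342756e-01  1.64953002e+02] 0.06556957727643326 [0.21793472 1.17409127 0.30521684] [-0.26  0.39  0.59  1.77 -0.03  0.01]
509.5089397604021
```

>>> apply_moves(targets=[[[-0.177,0.704,0,2.82,1],[-0.177,0.704,-0.2,2.82,1],[-0.177,0.704,-0.4,2.82,1],[-0.177,0.704,-0.4,2.82,1],[-0.177,0.704,-0.4,2.82,1],[-0.177,0.704,-0.4,2.82,1],[-0.177,0.704,-0.4,2.82,1],[-0.177,0.704,-0.4,2.82,1]]])

```text
clock: 8.87
eef_pos: [0.4914, 0.0742, 0.2889]
tool_rot: [-0.068, 0.998, -0.014, 0.001]
ft_force: [1.1, -0.0, 0.4]
grip_width: 0.0851
grasp_force: 0.0
```

>>> apply_moves(targets=[[[-0.177,0.704,-0.4,2.82,1],[-0.177,0.704,-0.4,2.82,1],[-0.177,0.704,-0.4,2.82,1],[-0.177,0.704,-0.4,2.82,1],[0,0,-0.4,0,1],[0,0,0,0,1],[0,0,0,0,1]]])

```text
clock: 9.45
eef_pos: [0.4631, 0.1855, 0.2089]
tool_rot: [-0.165, 0.986, -0.014, 0.001]
ft_force: [-0.3, -0.5, 0.8]
grip_width: 0.0856
grasp_force: 0.0
```

```bash
python3 - <<'E'
from h import *
a=cam("wrist"); P=cloud(a); z=P[...,2]
o=get_obs(); p=o["eef_pos"]; print(p,R.from_quat(o["tool_rot"]).as_euler("xyz",degrees=True),o["joint_pos"].round(2),o["clock"])
m=(z>.012)&(np.hypot(P[...,0]-.479,P[...,1]-.191)<.12)&(z<.06); m[330:]=0
hsv=cv2.cvtColor(a[0],cv2.COLOR_BGR2HSV)
q=P[m&(z>.04)]; u=np.array([.947,.322]); n=np.array([-.322,.947])
t=(q[:,:2]-[.479,.191])@u; w=(q[:,:2]-[.479,.191])@n
for lo in np.arange(-110,110,10):
    k=(t>lo/1e3)&(t<=(lo+10)/1e3)
    if k.sum()>20: print(lo,k.sum(),np.percentile(w[k],[2,98]).round(4),np.percentile(q[k,2],95).round(3))
print(t.min(),t.max())
cv2.imwrite("pics/w3.png",a[0])
b=cam("top"); cv2.imwrite("pics/top1.png",b[0])
E
```

```text
[0.46404513 0.18532385 0.20984807] [-1.78392465e+02 -1.42410846e-02 -1.61107173e+02] [ 0.4   0.26 -0.07  1.24 -0.03  0.07] 9.5
-100 100 [-0.0275  0.0255] 0.049
-90 713 [-0.0284  0.0283] 0.05
-80 734 [-0.0286  0.0279] 0.05
-70 593 [-0.0287  0.028 ] 0.05
-60 232 [-0.0114  0.01  ] 0.044
-50 239 [-0.0114  0.011 ] 0.044
-40 224 [-0.0115  0.0103] 0.044
-30 220 [-0.0115  0.0105] 0.045
-20 212 [-0.0113  0.0108] 0.044
-10 208 [-0.0116  0.0099] 0.044
0 200 [-0.0115  0.0101] 0.044
10 55 [-0.0105  0.0101] 0.044
20 125 [-0.0083  0.0073] 0.049
30 125 [-0.0092  0.0073] 0.049
40 170 [-0.0206  0.0183] 0.048
50 374 [-0.0219  0.0203] 0.05
60 342 [-0.022   0.0205] 0.05
70 339 [-0.0222  0.0201] 0.05
80 326 [-0.0224  0.0199] 0.05
90 194 [-0.0212  0.0192] 0.05
-0.09125530387186434 0.09788610684743324
```

View pics/w3.png

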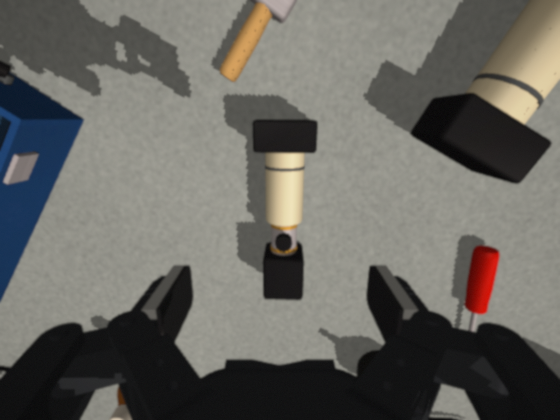

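View pics/top1.png

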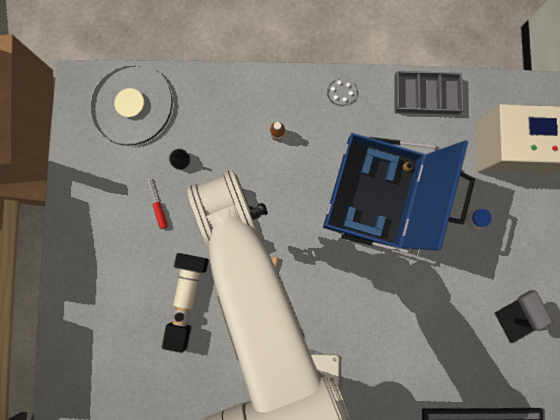

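Wrist view: the microscope is centred at (284,205), with its foot at (285,135) and its camera block at (284,275). Its profile matches the given sizes to 1–3 mm. The top view shows the lid standing open at (440,195) and both pocket ends at (368,215) and (382,165). I lower to grip.

>>> apply_moves(targets=[[[0.05,0.02,-0.5,0,1],[0,0,-0.8,0,1],[0,0,-0.9,0,1],[0,0,-0.9,0,1],[0,0,-0.8,0,1],[0,0,-0.4,0,1],[0,0,-0.2,0,1],[0,0,0,0,1]]])

```text
clock: 10.22
eef_pos: [0.466, 0.1855, 0.0286]
tool_rot: [-0.163, 0.986, -0.014, 0.002]
ft_force: [-1.2, -0.0, 1.4]
grip_width: 0.0856
grasp_force: 0.0
```

>>> apply_moves(targets=[[[0,0,0,0,1],[0,0,0,0,-1],[0,0,0,0,-1],[0,0,0,0,-1],[0,0,0,0,-1],[0,0,0,0,-1],[0,0,0,0,-1],[0,0,0,0,-1]]])

```text
clock: 10.88
eef_pos: [0.467, 0.1866, 0.0308]
tool_rot: [-0.164, 0.986, -0.014, 0.004]
ft_force: [-0.5, -1.0, 6.5]
grip_width: 0.038
grasp_force: 60.4
```

```bash
python3 - <<'E'
from h import *
o=get_obs(); print(o["eef_pos"],R.from_quat(o["tool_rot"]).as_euler("xyz",degrees=True),o["grip_width"],o["grasp_force"],o["ft_force"],o["clock"])
b=cam("top"); P=cloud(b); im=b[0]; z=P[...,2]
hsv=cv2.cvtColor(im,cv2.COLOR_BGR2HSV)
# case frame guess
C=np.array([.566,-.187]); C=np.array([.5952,-.0955])-.095*np.array([.262,.965]); th=np.radians(-15.2); e=np.array([np.cos(th),np.sin(th)]); n=np.array([-e[1],e[0]])
print("case centre guess from handle",C)
X=(P[...,:2]-C)@e; Y=(P[...,:2]-C)@n
foam=(z>.03)&(z<.06)&(abs(X)<.12)&(abs(Y)<.09)&(hsv[...,1]>80)
x=X[foam];y=Y[foam]; print(len(x),np.median(z[foam]))
for lo in np.arange(-120,120,6):
    k=(x*1e3>lo)&(x*1e3<=lo+6)
    if k.any(): yy=np.sort(y[k]*1e3); print(lo,k.sum(),yy.round(0).astype(int)[:40].tolist())
rim=(z>.068)&(z<.095)&(abs(X)<.16)&(Y<.125)&(Y>-.09)
print("rim",X[rim].min(),X[rim].max(),np.sort(Y[rim])[-8:])
E
```

```text
[0.46699193 0.18660994 0.03081823] [-1.78367385e+02  1.63922006e-01 -1.61093037e+02] 0.037998278383118804 60.36283314228058 [-0.49844172 -1.00883976  6.50257071] 10.8833
case centre guess from handle [ 0.57031  -0.187175]
947 0.0444203716980458
-120 79 [-55, -53, -51, -51, -49, -48, -46, -44, -44, -42, -42, -40, -39, -36, -35, -35, -35, -33, -32, -30, -29, -27, -27, -25, -24, -23, -21, -20, -18, -18, -16, -15, -14, -12, -11, -9, -8, -6, -6, -4]
-114 77 [-52, -52, -50, -48, -47, -46, -44, -42, -41, -40, -39, -37, -35, -34, -31, -31, -29, -28, -25, -22, -21, -20, -19, -17, -16, -13, -13, -11, -10, -9, -7, -5, -4, -2, 0, 1, 2, 4, 5, 6]
-108 62 [-54, -54, -51, -50, -48, -48, -46, -44, -43, -41, -41, -39, -38, -38, -36, -32, -31, -27, -26, -25, -23, -20, -18, -15, -15, -12, -10, -6, -5, -4, -3, 1, 3, 4, 6, 9, 12, 16, 17, 18]
-102 29 [-52, -51, -49, -47, -46, -46, -44, -43, -42, -41, -40, -39, -37, -35, -35, -34, 37, 38, 41, 41, 43, 45, 47, 49, 51, 53, 53, 55, 56]
-96 32 [-55, -53, -52, -51, -49, -48, -47, -44, -43, -43, -41, -39, -38, -35, -34, -34, 37, 38, 40, 40, 43, 43, 45, 46, 47, 49,
[... 2175 characters left out ...]
-4, -4, -2]
102 69 [-70, -70, -68, -67, -44, -42, -41, -39, -39, -38, -36, -32, -30, -29, -28, -26, -24, -23, -22, -21, -19, -18, -17, -15, -14, -12, -11, -9, -8, -6, -5, -4, -2, 0, 2, 2, 3, 4, 7, 9]
108 63 [-81, -73, -44, -42, -42, -41, -40, -38, -38, -36, -35, -32, -32, -28, -26, -25, -23, -22, -19, -18, -16, -15, -14, -13, -11, -10, -9, -8, -7, -4, -4, -2, 0, 2, 4, 6, 8, 8, 9, 10]
114 45 [-42, -39, -37, -34, -31, -30, -29, -27, -25, -22, -21, -18, -15, -13, -12, -9, -6, -3, -1, 1, 2, 4, 6, 6, 10, 11, 13, 15, 19, 19, 21, 22, 23, 25, 27, 28, 30, 31, 34, 36]
rim -0.15986606563566824 0.15462385627334158 [0.11469524 0.11474798 0.11504377 0.11511362 0.11516549 0.11531281
 0.11535506 0.11565868]
```

Gripped with a 38 mm opening and 60 N. I lift and carry it above the pocket.

>>> apply_moves(targets=[[[0,0,0.2,0,-1],[0,0,0.4,0,-1],[0,0,0.6,0,-1],[0,0,0.8,0,-1],[0,0,0.8,0,-1],[0,0,0.8,0,-1],[0,0,0.6,0,-1],[0,-0.2,0.4,0,-1]]])

```text
clock: 11.6
eef_pos: [0.4665, 0.1797, 0.2165]
tool_rot: [-0.165, 0.986, -0.013, 0.004]
ft_force: [0.1, 0.1, -4.1]
grip_width: 0.0378
grasp_force: 61.2
```

>>> apply_moves(targets=[[[0.18,-0.5,0,-2.8,-1],[0.18,-0.7,0,-2.8,-1],[0.18,-0.75,0,-2.8,-1],[0.18,-0.75,0,-2.8,-1],[0.18,-0.75,0,-2.8,-1],[0.18,-0.75,0,-2.8,-1],[0.18,-0.75,0,-2.8,-1],[0.18,-0.75,0,-2.8,-1]]])

```text
clock: 12.27
eef_pos: [0.5228, -0.0508, 0.2131]
tool_rot: [0.032, 0.999, -0.014, -0.001]
ft_force: [1.2, 0.8, -3.8]
grip_width: 0.0384
grasp_force: 61.1
```

>>> apply_moves(targets=[[[0.18,-0.75,0,-2.8,-1],[0.18,-0.75,0,-2.8,-1],[0.18,-0.7,0,-2.8,-1],[0.18,-0.5,0,-2.8,-1],[0,-0.4,0,-0.5,-1],[0,0,0,0,-1],[0,0,0,0,-1]]])

```text
clock: 12.85
eef_pos: [0.5515, -0.174, 0.2126]
tool_rot: [0.133, 0.991, -0.013, -0.003]
ft_force: [0.2, 1.0, -4.6]
grip_width: 0.0383
grasp_force: 61.1
```

```bash
cat > pk.py <<'E'
from h import *
a=cam("wrist"); P=cloud(a); z=P[...,2]; cv2.imwrite("pics/w4.png",a[0])
o=get_obs(); print(o["eef_pos"],R.from_quat(o["tool_rot"]).as_euler("xyz",degrees=True),o["grip_width"],o["ft_force"],o["clock"])
hsv=cv2.cvtColor(a[0],cv2.COLOR_BGR2HSV)
C=np.array([.5703,-.1872]); th=np.radians(-15.2); e=np.array([np.cos(th),np.sin(th)]); n=np.array([-e[1],e[0]])
X=((P[...,:2]-C)@e)*1e3; Y=((P[...,:2]-C)@n)*1e3
foam=(z>.036)&(z<.052)&(abs(X)<125)&(abs(Y)<62)&(hsv[...,1]>80)
x=X[foam];y=Y[foam]; print(len(x),np.median(z[foam]))
for lo in np.arange(-125,125,8):
    k=(x>lo)&(x<=lo+8)
    if k.sum()>5:
        yy=y[k]; l=yy[yy<0]; r=yy[yy>0]; f=lambda v:np.percentile(v,[3,97]).round(1) if len(v)>3 else None
        print(lo,k.sum(),f(l),f(r))
E
python3 pk.py
```

```text
[ 0.55160149 -0.17317865  0.21275666] [-1.78446400e+02 -1.10535542e-01  1.64794875e+02] 0.03802641521646901 [-0.05838771 -0.00872752 -3.36496949] 12.9
2537 0.04276523493033524
-125 593 [-51.5  -1.6] [ 1.3 53. ]
-117 1152 [-52.2  -1.6] [ 1.2 53.4]
-109 790 [-51.9  -1.7] [ 2.  53.6]
```

View pics/w4.png

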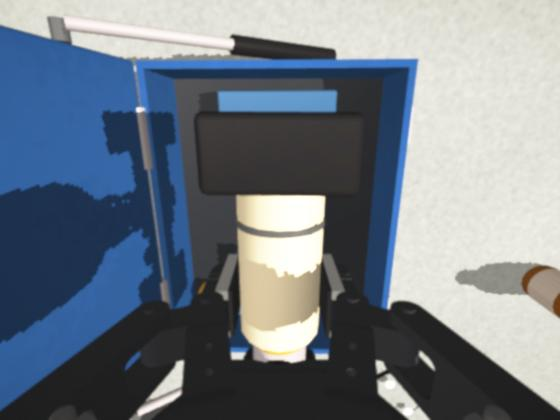

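Wrist view: the microscope is held level and straight, foot at (280,150). The pocket's end block is at (278,100), and the case rim runs along the top at row 68. I measure the rim and the held foot.

```bash
cat >> pk.py <<'E'
rim=(z>.072)&(z<.088)&(X<-115)&(abs(Y)<90); xr=X[rim]; print("near rim x",np.percentile(xr,[1,5,50,95]).round(1),len(xr))
rs=(z>.072)&(z<.088)&(Y>85)&(Y<130)&(X<-40)&(X>-125); print("left rim y (104..110)",np.percentile(Y[rs],[3,50,97]).round(1),rs.sum())
f2=(z>.036)&(z<.052)&(X<-90)&(X>-150)&(abs(Y)<50)&(hsv[...,1]>80); print("end block x",np.percentile(X[f2],[1,5,95,99]).round(1))
t=o["eef_pos"]; zt=t[2]-.0308+.05
ft=(abs(z-zt)<.006)&(hsv[...,2]<70); ft[:100]=0; ft[200:]=0
p=P[ft][:,:2]-t[:2]; px=p@e*1e3; py=p@n*1e3; print("foot rel TCP x (want -79..-49)",np.percentile(px,[1,3,97,99]).round(1)," y",np.percentile(py,[2,98]).round(1),"z",np.percentile(z[ft],[10,50,90])-t[2])
print("TCP in case",((t[:2]-C)@e*1e3).round(1),((t[:2]-C)@n*1e3).round(1))
E
python3 pk.py
```

```text
[ 0.55173466 -0.17272235  0.21294215] [-1.78437887e+02 -8.72118881e-02  1.64847409e+02] 0.03756730034270125 [-0.28842754  0.40554531 -3.21975906] 12.95
2524 0.0427239112361274
-125 585 [-51.9  -1.8] [ 1.8 52.9]
-117 1176 [-52.   -1.8] [ 1.9 54. ]
-109 760 [-52.1  -1.8] [ 1.9 53.5]
near rim x [-155.6 -153.  -138.  -134.3] 3004
left rim y (104..110) [104.1 106.3 110.6] 1102
end block x [-146.4 -134.4 -103.9 -103. ]
foot rel TCP x (want -79..-49) [-77.6 -76.9 -50.4 -49.6]  y [-28.  28.] z [0.0170585  0.01798416 0.01881762]
TCP in case -21.7 9.1
```

>>> apply_moves(targets=[[[0.076,-0.243,0,0,-1],[0,0,-0.3,0,-1],[0,0,-0.6,0,-1],[0,0,-0.7,0,-1],[0,0,-0.7,0,-1],[0,0,-0.6,0,-1],[0,0,-0.3,0,-1],[0,0,0,0,-1]]])

```text
clock: 13.62
eef_pos: [0.5528, -0.1819, 0.0816]
tool_rot: [0.131, 0.991, -0.013, -0.005]
ft_force: [-0.3, 1.0, -5.3]
grip_width: 0.0377
grasp_force: 61.2
```

```bash
python3 pk.py
```

```text
[ 0.55420403 -0.18244644  0.08371401] [-178.40647085   -0.22301314  164.87576291] 0.03808853937810345 [ 0.1304802   0.08724062 -4.36158498] 13.6667
12662 0.04274881653072429
-125 1981 [-51.7  -1.8] [ 1.6 53.2]
-117 3813 [-52.2  -1.8] [ 1.7 53.2]
-109 3461 [-51.7  -1.8] [ 1.7 53.2]
-101 937 [-53.2 -34.5] [36.1 54.6]
-93 568 [-53.3 -45.9] [44.3 54.8]
-85 532 [-53.3 -46. ] [44.4 55. ]
-77 525 [-53.4 -45.9] [44.3 54.7]
-69 367 [-53.2 -45.9] [44.4 54.7]
43 250 [-32.9 -26. ] [27.8 32.3]
51 190 [-32.5 -26. ] [27.8 31.8]
59 38 [-32.1 -26. ] [27.8 29.3]
near rim x [-135.4 -135.2 -134.6 -134.2] 3865
left rim y (104..110) [103.8 105.2 110.3] 4998
end block x [-134.9 -134.7  -99.4  -93. ]
foot rel TCP x (want -79..-49) [-79.3 -78.6 -51.7 -51. ]  y [-27.3  28.1] z [0.01546275 0.01637934 0.0172331 ]
TCP in case -16.8 0.4
```

Centred within 1 mm, so I lower slowly.

>>> apply_moves(targets=[[[0,0.01,-0.15,0,-1],[0,0,-0.2,0,-1],[0,0,-0.2,0,-1],[0,0,-0.15,0,-1],[0,0,-0.1,0,-1],[0,0,-0.06,0,-1],[0,0,-0.03,0,-1],[0,0,0,0,-1]]])

```text
clock: 14.33
eef_pos: [0.5553, -0.1829, 0.0495]
tool_rot: [0.132, 0.991, -0.014, -0.002]
ft_force: [0.6, -0.1, -3.6]
grip_width: 0.038
grasp_force: 61.2
```

>>> apply_moves(targets=[[[0,0,0,0,-1],[0,0,0,0,-1]]])

```text
clock: 14.5
eef_pos: [0.5558, -0.183, 0.0501]
tool_rot: [0.132, 0.991, -0.014, -0.001]
ft_force: [0.7, 0.5, -3.3]
grip_width: 0.038
grasp_force: 61.2
```

>>> apply_moves(targets=[[[0,0,-0.04,0,-1],[0,0,-0.04,0,-1],[0,0,-0.04,0,-1],[0,0,0,0,-1],[0,0,0,0,-1]]])

```text
clock: 14.92
eef_pos: [0.5555, -0.1829, 0.0449]
tool_rot: [0.132, 0.991, -0.014, -0.002]
ft_force: [-0.5, 0.1, -4.0]
grip_width: 0.0378
grasp_force: 61.5
```

>>> apply_moves(targets=[[[0,0,-0.03,0,-1],[0,0,0,0,-1],[0,0,0,0,-1]]])

```text
clock: 15.17
eef_pos: [0.5555, -0.1829, 0.0448]
tool_rot: [0.132, 0.991, -0.014, -0.001]
ft_force: [-3.5, 0.8, 5.4]
grip_width: 0.0378
grasp_force: 62.2
```

Contact at the expected height: the force went from -4 to +5 N. One small press, then a gentle release to 64 mm and rise.

>>> apply_moves(targets=[[[0,0,-0.02,0,-1],[0,0,0,0,-0.05],[0,0,0,0,0.1],[0,0,0,0,0.4],[0,0,0,0,0.5],[0,0,0,0,0.5]]])

```text
clock: 15.67
eef_pos: [0.5556, -0.1829, 0.0428]
tool_rot: [0.132, 0.991, -0.014, -0.002]
ft_force: [-0.2, 0.2, 1.3]
grip_width: 0.0643
grasp_force: 0.0
```

>>> apply_moves(targets=[[[0,0,0.2,0,0.5],[0,0,0.5,0,0.5],[0,0,0.8,0,0.5],[0,0,0.9,0,0.5],[0,0,0.9,0,0.5],[0,0,0.8,0,0.5],[0,0,0.4,0,0.5],[0,0,0,0,0.5]]])

```text
clock: 16.33
eef_pos: [0.558, -0.1837, 0.2292]
tool_rot: [0.132, 0.991, -0.015, 0.004]
ft_force: [-0.2, 0.2, 0.8]
grip_width: 0.0643
grasp_force: 0.0
```

```bash
cat > fin.py <<'E'
from h import *
a=cam("wrist"); P=cloud(a); z=P[...,2]; cv2.imwrite("pics/w5.png",a[0]); s=cam("scene"); cv2.imwrite("pics/s5.png",s[0])
o=get_obs(); print(o["eef_pos"],o["grip_width"],o["ft_force"],o["clock"])
C=np.array([.5703,-.1872]); th=np.radians(-15.2); e=np.array([np.cos(th),np.sin(th)]); n=np.array([-e[1],e[0]])
X=((P[...,:2]-C)@e)*1e3; Y=((P[...,:2]-C)@n)*1e3
for nm,x0,x1,w in (("foot",-92,-68,20),("body",-55,0,4),("camera",52,90,16)):
    k=(X>x0)&(X<x1)&(abs(Y)<w)&(z>.03); print(nm,k.sum(),np.percentile(z[k],[10,50,90]).round(4) if k.any() else None)
k=(z>.055)&(z<.075)&(abs(Y)<40)&(abs(X)<115); print("x extent",np.percentile(X[k],[1,99]))
k1=k&(X<-66); print("foot y",np.percentile(Y[k1],[2,98])); k2=k&(X>50); print("cam y",np.percentile(Y[k2],[2,98]) if k2.any() else None)
E
python3 fin.py
```

```text
[ 0.55582639 -0.18297833  0.22405544] 0.06406496074265487 [ 0.10880978 -0.3724962  -0.66281358] 16.4333
foot 2087 [0.0621 0.0637 0.3528]
body 2210 [0.0576 0.2939 0.3011]
camera 920 [0.0621 0.063  0.0638]
x extent [-92.76730789  92.5921934 ]
foot y [-27.84533622  29.10019954]
cam y [-21.06738679  20.75045265]
```

View pics/s5.png

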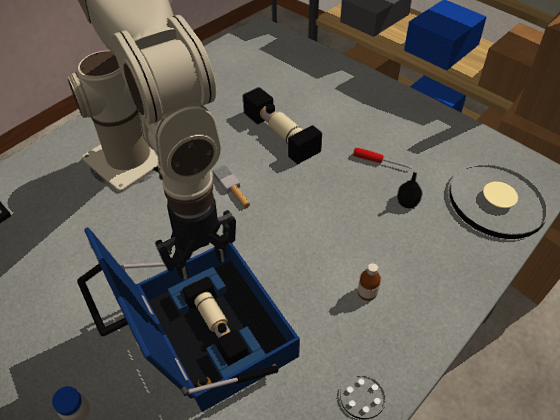

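The scene view shows the microscope seated in its pocket at (215,320). Both block tops measure 63–64 mm, as they should (14 + 50). The lid stands open at (125,300), the objective is in place at (205,382), and the bystanders have not moved. I hand in.

```bash
python3 -c "
from workcell import order
print(order.job_done())"
```

```text
the job is handed in; nothing more can be done
None
```

The lid stands open on its struts, the microscope is seated in its pocket with its foot in the wide end, nothing else was disturbed, and the job was handed in at about 16.4 s of the 64 s allowed.

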